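Draw a spring slide to its index with a pull link and hold it

TASK

Draw the spring-return slide of the test fixture out to its index clip: from the tray take the pull link that has an open eye (not the one with the solid end, and leave everything else in the tray), drop its eye over the upright stud on the slide, and pull by the link alone, never touching the slide with the fingers or shifting the clip, until the slide's pointer lines up with the clip's line. Finish while still gripping the link and holding the slide there against its spring: do not let go or put anything down.

Things in the scene. Friction and masses are not known exactly. Their poses are not given: they have to be found in the camera images.
- fixture: Test fixture fixed on the left of the bench: aluminium plate 262 x 112 x 12 mm. Origin: on the bench, on the plate's middle line, 120 mm behind its front edge. The slide is drawn out along its -x (roughly toward the robot), z up. Rails 26 mm high run along it at y = -34 and +34 mm, a 24 mm stop crosses the front; a grey spring housing 38 mm high lies behind the slide.
- slide (a joint): How far the slide is drawn out, m: 0 = home against the housing (at the start), grows as it moves along the fixture's -x, at most 0.075. The slide is a steel block 50 x 54 mm, top face 38 mm above the bench. A spring pulls it home with 3.6 N at 0 and 120 N/m more, about 10.8 N at 0.06; it flies home when let go.
- stud (a point): Foot of the upright round stud on the middle of the slide's top face (38 mm above the bench); moves with the slide. Stud: diameter 14 mm, its tapered top 36 mm above this point; a collar of diameter 22 mm fills the lowest 2 mm. Axes parallel to the fixture's.
- pointer (a point): Tip of the slide's thin pointer, on the slide's -y side, 30 mm above the bench; level with the stud along the fixture's x. Axes parallel to the fixture's.
- index_line (a point): Line of the index clip, a small brass block (14 x 10 x 14 mm, its fin 32 mm above the bench) beside the rail on the fixture's -y side, 35 to 60 mm in front of the pointer's home; varies. The slide is at the mark when pointer and index_line have the same x in the fixture's frame. Axes parallel to the fixture's. A knock can shove the clip along: leave it.
- tray: Plywood tray 250 x 310 mm, 34 mm high, walls and floor 5 mm, fixed on the right of the bench; origin at the middle of its underside.
- pull_link: The link to use, 140 g, flat in the tray, z up, x within 0.4 rad of world x. Origin: underside of the eye's middle; eye = steel ring, outer diameter 42, hole 24, 12 mm thick. Along its -x: steel bar 14 wide, 12 thick; black grip block x = -49 to -99 mm, 16 wide (y), 36 tall; end flange to x = -105 mm, 30 wide, 38 tall, that keeps fingers from slipping off the end.
- eye (a point): Middle of the eye's hole at the link's underside (same point as the link's origin).
- link_grip (a point): Middle of the black grip block: 74 mm from the eye's middle along the link's -x, 18 mm above the underside. Grip it here from above, fingers closing along the link's y.
- blank_link: A link of the same size and shape, but with a solid disc and no hole where the eye would be; leave it in the tray. Origin: underside of the disc's middle; grip toward its -x.
- hex_keys: Folded hex key set with green case, 28 x 92 x 18 mm, loose in the tray; origin under its middle.
- offcut_4: Small wooden offcut 28 x 70 x 19 mm, loose in the tray; origin under its middle.
- tape_2: Roll of black tape, 53 mm across, 19 mm high, loose in the tray; origin under its middle.
Mind the look-alikes: they are no part of the job. What is shaped like the pull_link but red is not meant. Leave any black look-alike of the offcut_4 alone.

How it is judged:
On the way, in this order (a step that is already met when the one before it is completed fails the run):
1. the pull link is lifted clear of the tray (height (world z) of eye above 0.05 m and contact force between the fingers and pull_link above 1 N and contact force between pull_link and tray below 0.1 N), for 0.2 s.
2. its eye is down over the stud (horizontal distance between eye and stud below 0.009 m and z of eye in the frame of stud below 0.02 m and angle between pull_link's own z axis and vertical below 0.3 rad), for 0.1 s.
3. the slide is drawn out by the link until its pointer is within 4 mm of the index line (x of pointer in the frame of index_line between -0.004 and 0.004 m and contact force between pull_link and slide above 2 N), for 0.3 s.
At the end, for the whole second after the job is handed in: Pointer within 4 mm of the index line; the eye round the stud (within 9 mm, at most 24 mm above its foot); fingers grip the link and the link pulls the slide, each over 2 N; the arm is off the slide; blank link, hex keys, offcut and tape still in the tray (all of step 3 and horizontal distance between eye and stud below 0.009 m and z of eye in the frame of stud below 0.024 m and contact force between the fingers and pull_link above 2 N and contact force between the arm and slide below 0.5 N and height (world z) of each of blank_link, hex_keys, offcut_4, tape_2 below 0.035 m and x of blank_link in the frame of tray between -0.125 and 0.125 m and y of blank_link in the frame of tray between -0.155 and 0.155 m and x of hex_keys in the frame of tray between -0.125 and 0.125 m and y of hex_keys in the frame of tray between -0.155 and 0.155 m and x of offcut_4 in the frame of tray between -0.125 and 0.125 m and y of offcut_4 in the frame of tray between -0.155 and 0.155 m and x of tape_2 in the frame of tray between -0.125 and 0.125 m and y of tape_2 in the frame of tray between -0.155 and 0.155 m); the arm keeps its last pose, push and grip.
It fails at once if the robot pushes the slide directly (over 1 N) (contact force between any of the fingers, the arm and slide above 1 N).
It fails at once if the index clip is shifted by more than 4 mm (distance of index_line from where it was at the start of the episode above 0.004 m).
It also fails if it takes over 51 s, if anything falls off the work surface, if the arm or the gripper's body presses on something with over 40 N, if the wrist force passes 120 N, or if a joint passes its speed limit or range.

ROBOT

A 6-joint arm with a two-finger parallel gripper is mounted at the origin on a cart in front of the work surface, level with it; the furniture and walls round the work are solid. World frame = base frame: x ahead of the robot, y to its left, z up, the work surface at z = 0. Lengths are in m, angles in rad, forces in N, time in s.
With the tool pointing down it reaches from about 0.35 to 0.775 m from the base axis. Payload 7.3 kg.
Tool frame: the origin (TCP) lies at the very end of the fingers, on their centre line; the grasp point (between the pads) lies 19 mm behind it; z points along the fingers, y is the line along which they close (so a half turn about z gives the same grasp; the last joint's range is limited). The gripper opens to 92 mm and grips with 3 to 60 N. Pads are 19 mm wide; open, the fingers measure 130 mm over their backs; the gripper's body (75 mm by 190 mm) begins 47 mm behind the grasp point.
Start: joints at [1.039, 0.342, 1.524, -0, 1.275, -0.146], TCP at [0.198, 0.486, 0.227] pointing down, gripper open.
Joint ranges: [-2.53, 2.53], [-0.77, 2.02], [0.04, 2.7], [-1, 4.14], [0.28, 2.66], [-3.11, 3.11]. Speed limits (rad/s): [2.57, 2.57, 3.14, 3.14, 3.14, 3.14].

INTERFACE

Orientations are given as [roll, pitch, yaw] about the fixed x, y, z axes, in that order (R = Rz(yaw) Ry(pitch) Rx(roll)).
In Python, from cell import robot gives the robot as it stands. The module is installed in compiled form; this text tells all that it offers.
- The arm moves only by the tool arm_command, never from a script. Its argument "moves" is a list of rows, each a list of 3 entries, a list of its own where there are three numbers: the shift along the tool's x, y, z in m, then the turn, a rotation vector about the tool's x, y, z in rad, then the finger opening in m, from 0 to 0.0918. In form: [[[dx, dy, dz], [ax, ay, az], claw], ...]. A call has exactly 5 rows; each row is the pose to reach, as a shift and turn from the pose commanded when the call began, along the tool's axes at that moment; what a row does not reach only later rows make up. A row lasts 1/10 s, in which the tool goes at most 50 mm and 8.59 degrees, less where a joint would pass 70% of its speed; a pose out of reach is approached as far as the arm can. A call with a gripper value outside its range is refused whole. The fingers move at their own pace and stop on an object; "squeeze" is the grip in N (left out, the last holds). Time passes only in rows, so rows that repeat a pose let the fingers close, or fill a call up. It gives the time, the measured TCP pose, the force, the opening and the grip force at its end, in the units of the state.
- robot.observe(): the state, without advancing time (a new reading comes with each control period).
- robot.read_camera(name): name is "side" or "top"; returns the picture (420x560x3 uint8, red, green, blue); there is no depth.
- robot.camera_model(name): a dict with "fx", "fy", "cx", "cy" (pixels), "R" (3x3) and "t" (3): a world point X has camera coordinates R X + t. Camera axes: x right, y down, z forward; pixel columns grow to the right and rows downward; lengths in m; the calibration is good to about 2 mm. A picture is of the moment at which its call begins. camera_model takes no time and is no camera call.
- robot.hand_in(): hands the job in; it is judged then, once.
The state is a dict: "time": time; "qpos": joint angles; "qvel": joint speeds; "joint_efforts": joint torques, N m; "tool_pos": TCP position; "tool_rot": TCP orientation; "contact_force": force on the tool from outside, world axes, zero at the start; "torque": the same for the moment, N m; "opening": finger opening in m; "grip_force": force on a finger pad.
Only numpy, scipy, OpenCV 4.12 (cv2) and the standard library are available. Lean on these libraries where they do the work, as an engineer would, in place of code of your own. Each camera call takes 0.05 s, during which the arm holds its last target. There are 200 camera calls.

## Working session

There is one attempt and no reset: what is moved stays moved. The work goes in short steps, Python scripts to look and compute and a tool call to move; the robot and the scene stay as the last step left them, time stands still between calls to the robot, and variables do not carry over. Pictures are saved under pics/ and viewed, at most 10 in all, crops included, and the job is handed in when it is done.

Besides the shell and the picture viewer there is one more tool, called after "Call:" in YAML: its name, and indented under it one key for each argument. arm_command: Moves the arm, as the interface text tells. Its arguments: {"type":"object","properties":{"moves":{"type":"array"},"squeeze":{"type":"number"}},"required":["moves"]}

```bash
mkdir -p pics
cat > h.py <<'E'
import numpy as np, cv2
from cell import robot
def snap(n,f):
    im=robot.read_camera(n); cv2.imwrite(f'pics/{f}.png',im[:,:,::-1]); return im
def ray(n,u,v,z):
    m=robot.camera_model(n);R=np.array(m['R']);t=np.array(m['t'])
    d=R.T@np.array([(u-m['cx'])/m['fx'],(v-m['cy'])/m['fy'],1]);c=-R.T@t
    return c+d*(z-c[2])/d[2]
def proj(n,X):
    m=robot.camera_model(n);p=np.array(m['R'])@np.array(X)+np.array(m['t'])
    return m['fx']*p[0]/p[2]+m['cx'],m['fy']*p[1]/p[2]+m['cy']
E
python3 - <<'E'
from h import *
snap('top','t0');snap('side','s0')
for n in('top','side'):
    m=robot.camera_model(n);print(n,m['fx'],-np.array(m['R']).T@np.array(m['t']),np.round(m['R'],3).tolist())
print(robot.observe())
E
```

```text
top 443.36598672978283 [ 0.37372606 -0.06594868  1.23365998] [[-0.012, -1.0, -0.029], [-0.998, 0.014, -0.064], [0.065, 0.029, -0.998]]
side 439.11884285779956 [0.77780468 1.06951601 0.59176732] [[-0.963, 0.27, 0.011], [0.104, 0.41, -0.906], [-0.249, -0.871, -0.423]]
{'time': 0.1, 'qpos': array([ 1.03898424e+00,  3.42629311e-01,  1.52492104e+00, -3.91063010e-05,
        1.27536833e+00, -1.46013325e-01]), 'qvel': array([ 0.00113244, -0.00302239, -0.00148896,  0.00157004,  0.00154613,
        0.00026803]), 'joint_efforts': array([ 1.93437561e-03, -4.32002592e+01, -2.44695514e+01,  7.19484617e-02,
        5.27603785e-02, -8.29389865e-05]), 'tool_pos': array([0.19737214, 0.48610342, 0.22612693]), 'tool_rot': array([-3.14027530e+00, -1.55930895e-04,  2.75580520e+00]), 'contact_force': array([ 0.21026017, -0.17297316,  1.04698655]), 'torque': array([0.01674504, 0.01789283, 0.0570113 ]), 'grip_force': 0.0, 'opening': 0.09207824081025603}
```

View pics/t0.png

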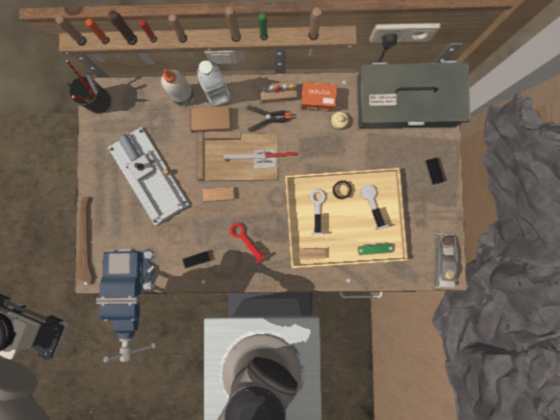

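View pics/s0.png

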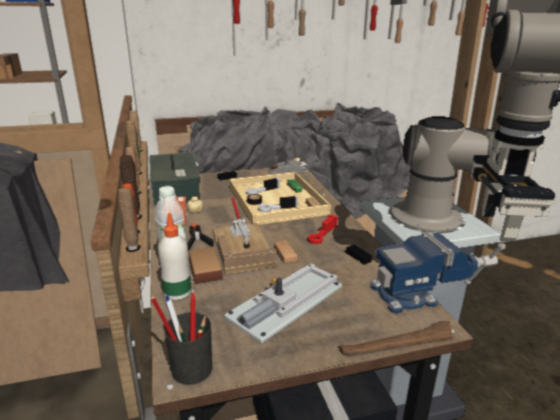

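The top picture shows the fixture at about (148,175). The tray is at (347,218), with links at (318,210) and (374,207). I'll enlarge both areas.

Run:
```python
from h import *
im=cv2.imread('pics/t0.png')
a=cv2.resize(im[120:230,100:200],None,fx=4,fy=4,interpolation=cv2.INTER_CUBIC)
b=cv2.resize(im[160:270,285:385],None,fx=4,fy=4,interpolation=cv2.INTER_CUBIC)
cv2.imwrite('pics/c0.png',np.hstack([a,b]))
im=cv2.imread('pics/s0.png')
cv2.imwrite('pics/c1.png',cv2.resize(im[255:340,220:350],None,fx=6,fy=6,interpolation=cv2.INTER_CUBIC))
```

```text
(no output)
```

View pics/c0.png

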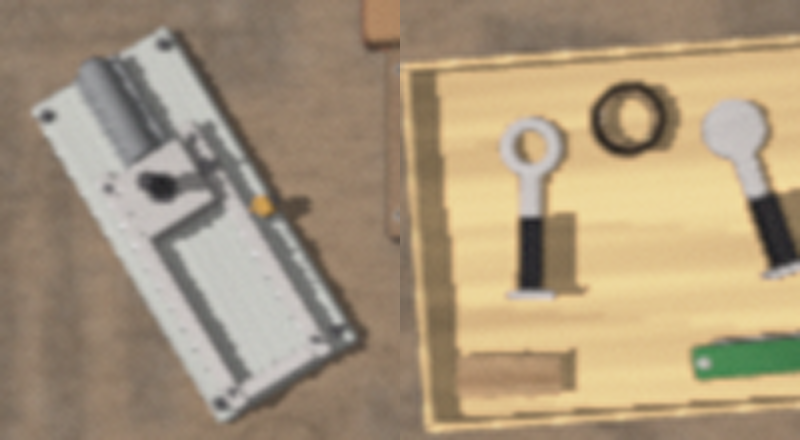

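View pics/c1.png

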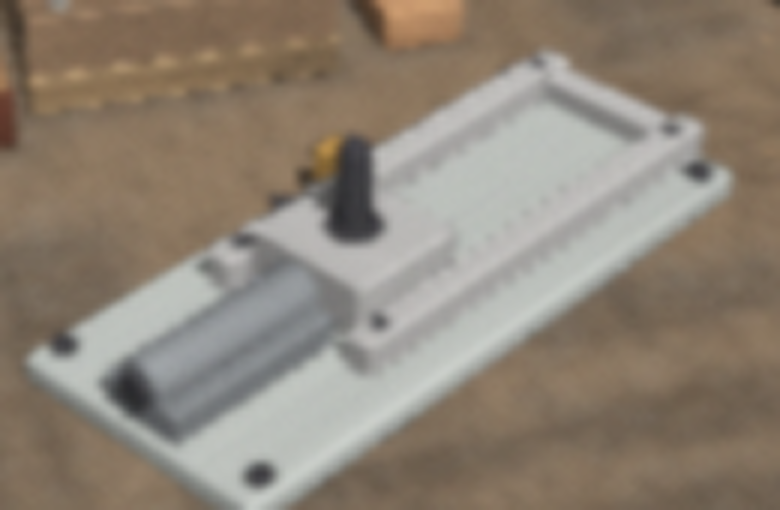

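The open-eye link is the left one: its eye is at about (318,197) and its grip at about (317,223) in the top picture. The clip is at (165.5,171.5) and the stud's dark top at (140,166). I'll now measure these.

```bash
cat > m.py <<'E'
from h import *
def clip(n,im,box):
    u0,v0,u1,v1=box;h=cv2.cvtColor(im,cv2.COLOR_RGB2HSV)[v0:v1,u0:u1]
    k=cv2.inRange(h,(12,140,110),(30,255,255));n_,l,s,c=cv2.connectedComponentsWithStats(k)
    i=1+np.argmax(s[1:,4]);return c[i]+[u0,v0],s[i],
E
python3 - <<'E'
from m import *
T=cv2.imread('pics/t0.png')[:,:,::-1];S=cv2.imread('pics/s0.png')[:,:,::-1]
P=[ray('top',100+u/4-.4,120+v/4-.4,.012)[:2] for u,v in((165,28),(38,108),(222,420),(362,340))]
print('plate top',np.round(P,4).tolist())
Q=[ray('side',220+u/6-.4,255+v/6-.4,.012)[:2] for u,v in((28,362),(732,182))]  # back-right?, front-left
print('plate side',np.round(Q,4).tolist())
a=P[0]-P[3];b=P[1]-P[2];yaw=np.arctan2(*(a+b)[::-1]);c=np.cos(yaw);s=np.sin(yaw);ex=np.array([c,s]);ey=np.array([-s,c])
cen=np.mean(P,0);O=cen-11e-3*ex;print('yaw',yaw,'len',np.linalg.norm(a),np.linalg.norm(b),np.linalg.norm(P[0]-P[1]),'O',O)
loc=lambda p:((p[:2]-O)@ex,(p[:2]-O)@ey)
for n,im,box in(('top',T,(155,160,180,185)),('side',S,(265,270,285,295))):
    cc,st=clip(n,im,box);print(n,'clip',cc,st,'z.014/.026',loc(ray(n,*cc,.026)),loc(ray(n,*cc,.03)))
# stud
for n,im,box in(('top',T,(130,155,150,178)),('side',S,(270,275,287,297))):
    u0,v0,u1,v1=box;g=im[v0:v1,u0:u1].max(2);k=(g<95).astype(np.uint8);_,l,st,ce=cv2.connectedComponentsWithStats(k)
    i=1+np.argmax(st[1:,4]);print(n,'dark',st[i],ce[i]+[u0,v0])
p=ray('side',220+356/6-.4,255+140/6-.4,.074);print('stud top side',p,loc(p))
p=ray('side',220+356/6-.4,255+228/6-.4,.040);print('collar side',p,loc(p))
p=ray('top',100+155/4-.4,120+186/4-.4,.05);print('stud top-cam',p,loc(p))
for nm,u,v,z in(('eye',532,147,.017),('flange',530,295,.043),('gripfar',531,217,.041),('gripnear',531,289,.041)):
    print(nm,ray('top',285+(u-400)/4-.4,160+v/4-.4,z))
E
```

```text
plate top [[0.6861, 0.3329], [0.6307, 0.4227], [0.4093, 0.291], [0.4637, 0.1932]]
plate side [[0.6875, 0.3376], [0.4109, 0.2994]]
yaw 0.5490056040381065 len 0.2626443651167769 0.2575857509815112 0.1055722097853376 O [0.53806297 0.304215  ]
top clip [165.5 171. ] [ 9 10  4  3 10] z.014/.026 (np.float64(-0.007865033979700429), np.float64(-0.04859904110626556)) (np.float64(-0.00894311054011571), np.float64(-0.04919990348485414))
side clip [273.90909091 280.72727273] [ 8  9  3  5 11] z.014/.026 (np.float64(-0.0006811410050022726), np.float64(-0.0472871792181205)) (np.float64(0.003593092555267914), np.float64(-0.04322179144623118))
top dark [ 6  9  9  6 42] [139.95238095 166.23809524]
side dark [  4   3   9  17 112] [278.19642857 286.79464286]
stud top side [0.56763562 0.32461339 0.074     ] (np.float64(0.035871448991059034), np.float64(0.001968554148976972))
collar side [0.56851125 0.32897117 0.04      ] (np.float64(0.03889245932958476), np.float64(0.0052289969941585746))
stud top-cam [0.56768104 0.32655035 0.05      ] (np.float64(0.036920976761138105), np.float64(0.003597162510490186))
eye [ 0.4811698  -0.16007103  0.017     ]
flange [ 0.3796093  -0.15489261  0.043     ]
gripfar [ 0.43189085 -0.15667353  0.041     ]
gripnear [ 0.38362232 -0.15578375  0.041     ]
```

```bash
cat > go.py <<'E'
import sys,numpy as np
from scipy.spatial.transform import Rotation as Ro
from cell import robot
# usage: go.py x y z yaw -> shift/turn in tool axes from measured pose
o=robot.observe();p=np.array(o['tool_pos']);R=Ro.from_euler('xyz',o['tool_rot'])
x=[float(a) for a in sys.argv[1:5]];T=Ro.from_euler('xyz',[np.pi,0,x[3]])
print('t',o['time'],'p',p.round(4),o['tool_rot'].round(4),'q',o['qpos'].round(2),'F',o['contact_force'].round(1),'open',round(o['opening'],4),'grip',round(o['grip_force'],1))
print('shift',(R.inv().apply(np.array(x[:3])-p)).round(4).tolist(),'turn',(R.inv()*T).as_rotvec().round(4).tolist())
E
python3 go.py 0.42 0.25 0.22 2.7558; python3 go.py 0.42 0.25 0.22 3.09
```

```text
t 0.1 p [0.1974 0.4861 0.2261] [-3.1403e+00 -2.0000e-04  2.7558e+00] q [ 1.04  0.34  1.52 -0.    1.28 -0.15] F [ 0.2 -0.2  1. ] open 0.0921 grip 0.0
shift [-0.2951, -0.135, 0.0063] turn [-0.0013, -0.0002, 0.0]
t 0.1 p [0.1974 0.4861 0.2261] [-3.1403e+00 -2.0000e-04  2.7558e+00] q [ 1.04  0.34  1.52 -0.    1.28 -0.15] F [ 0.2 -0.2  1. ] open 0.0921 grip 0.0
shift [-0.2951, -0.135, 0.0063] turn [-0.0013, -0.0004, -0.3342]
```

Call:
arm_command:
  moves:
    - [[-0.295, -0.135, 0], [0, 0, -0.334], 0.09]
    - [[-0.295, -0.135, 0], [0, 0, -0.334], 0.09]
    - [[-0.295, -0.135, 0], [0, 0, -0.334], 0.09]
    - [[-0.295, -0.135, 0], [0, 0, -0.334], 0.09]
    - [[-0.295, -0.135, 0], [0, 0, -0.334], 0.09]

```text
time: 0.6
tool_pos: [0.3623, 0.3111, 0.2265]
tool_rot: [-3.141, -0.0, 3.09]
contact_force: [1.0, 0.5, 0.1]
opening: 0.0898
grip_force: 0.0
```

```bash
python3 go.py 0.408 -0.156 0.15 3.09
```

```text
t 0.6 p [0.3623 0.3111 0.2265] [-3.1415e+00 -3.0000e-04  3.0903e+00] q [ 0.55  0.26  1.65  0.    1.24 -0.97] F [1.  0.5 0.1] open 0.0898 grip 0.0
shift [-0.0695, -0.4641, 0.0766] turn [-0.0001, -0.0003, 0.0003]
```

Call:
arm_command:
  moves:
    - [[-0.07, -0.464, 0.077], [0, 0, 0], 0.06]
    - [[-0.07, -0.464, 0.077], [0, 0, 0], 0.06]
    - [[-0.07, -0.464, 0.077], [0, 0, 0], 0.06]
    - [[-0.07, -0.464, 0.077], [0, 0, 0], 0.06]
    - [[-0.07, -0.464, 0.077], [0, 0, 0], 0.06]

```text
time: 1.1
tool_pos: [0.3853, 0.0653, 0.1859]
tool_rot: [3.141, 0.0, 3.09]
contact_force: [1.1, -1.0, -0.1]
opening: 0.0605
grip_force: 0.0
```

```bash
python3 go.py 0.408 -0.156 0.15 3.09
```

```text
t 1.1 p [0.3853 0.0653 0.1859] [3.1415e+00 2.0000e-04 3.0901e+00] q [-0.03  0.14  1.92  0.    1.08 -1.55] F [ 1.1 -1.  -0.1] open 0.0605 grip 0.0
shift [-0.034, -0.2199, 0.0359] turn [0.0001, 0.0002, 0.0001]
```

Call:
arm_command:
  moves:
    - [[-0.034, -0.22, 0.036], [0, 0, 0], 0.05]
    - [[-0.034, -0.22, 0.036], [0, 0, 0], 0.05]
    - [[-0.034, -0.22, 0.036], [0, 0, 0], 0.05]
    - [[-0.034, -0.22, 0.036], [0, 0, 0], 0.05]
    - [[-0.034, -0.22, 0.036], [0, 0, 0], 0.05]

```text
time: 1.6
tool_pos: [0.4081, -0.1577, 0.1495]
tool_rot: [-3.141, -0.0, 3.087]
contact_force: [1.2, 1.0, -0.2]
opening: 0.0502
grip_force: 0.0
```

```bash
python3 go.py 0.408 -0.156 0.012 3.09
```

```text
t 1.6 p [ 0.4081 -0.1577  0.1495] [-3.1413e+00 -3.0000e-04  3.0871e+00] q [-0.54  0.27  1.87 -0.    1.   -2.06] F [ 1.2  1.  -0.2] open 0.0502 grip 0.0
shift [0.0001, 0.0018, 0.1375] turn [-0.0003, -0.0003, -0.0029]
```

Call:
arm_command:
  moves:
    - [[0, 0.001, 0.045], [0, 0, 0], 0.05]
    - [[0, 0.001, 0.09], [0, 0, 0], 0.05]
    - [[0, 0.001, 0.12], [0, 0, 0], 0.05]
    - [[0, 0.001, 0.137], [0, 0, 0], 0.05]
    - [[0, 0.001, 0.137], [0, 0, 0], 0.05]
  squeeze: 50

```text
time: 2.1
tool_pos: [0.4066, -0.1524, 0.0111]
tool_rot: [3.139, -0.005, 3.09]
contact_force: [0.2, -0.0, 0.8]
opening: 0.05
grip_force: 0.0
```

Call:
arm_command:
  moves:
    - [[0, 0, 0], [0, 0, 0], 0.03]
    - [[0, 0, 0], [0, 0, 0], 0.015]
    - [[0, 0, 0], [0, 0, 0], 0.005]
    - [[0, 0, 0], [0, 0, 0], 0.005]
    - [[0, 0, 0], [0, 0, 0], 0.005]

```text
time: 2.6
tool_pos: [0.4088, -0.1537, 0.0139]
tool_rot: [-3.141, 0.002, 3.09]
contact_force: [-0.4, -0.4, 4.1]
opening: 0.0157
grip_force: 50.0
```

```bash
python3 go.py 0.408 -0.156 0.18 3.09;  python3 - <<'E'
from h import *
im=robot.read_camera('side')
cv2.imwrite('pics/s1.png',cv2.resize(im[165:230,220:340,::-1],None,fx=5,fy=5,interpolation=cv2.INTER_CUBIC))
E
```

```text
t 2.6 p [ 0.4088 -0.1537  0.0139] [-3.1407e+00  1.5000e-03  3.0899e+00] q [-0.54  0.5   2.01 -0.    0.63 -2.05] F [-0.4 -0.4  4.1] open 0.0157 grip 50.0
shift [0.0004, -0.0025, -0.1661] turn [-0.0009, 0.0015, -0.0001]
```

View pics/s1.png

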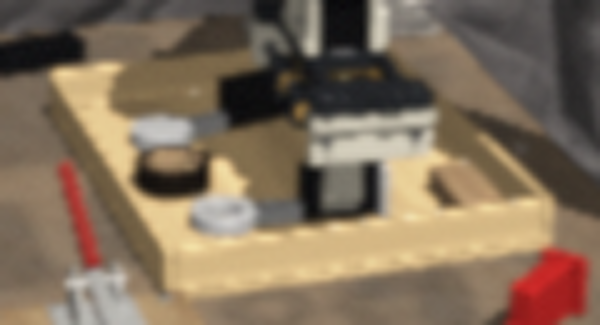

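Shows the fingers closed on the open-eye link's grip (ring at crop (223,213), grip at (340,190)), opening 15.7 mm. Lifting.

Call:
arm_command:
  moves:
    - [[0, 0, -0.03], [0, 0, 0], 0.005]
    - [[0, 0, -0.07], [0, 0, 0], 0.005]
    - [[0, 0, -0.11], [0, 0, 0], 0.005]
    - [[0, 0, -0.14], [0, 0, 0], 0.005]
    - [[0, 0, -0.14], [0, 0, 0], 0.005]

```text
time: 3.15
tool_pos: [0.4102, -0.1543, 0.1569]
tool_rot: [-3.138, 0.007, 3.09]
contact_force: [1.6, 0.1, -1.4]
opening: 0.0158
grip_force: 50.0
```

```bash
python3 - <<'E'
from h import *
o=robot.observe();print(o['tool_pos'],o['opening'],o['grip_force'])
t=robot.read_camera('top');s=robot.read_camera('side')
cv2.imwrite('pics/t1raw.png',t[:,:,::-1]);cv2.imwrite('pics/s1raw.png',s[:,:,::-1])
p=o['tool_pos'];e=p+[.074,-.004,-.003]
u,v=map(int,proj('top',e));a=t[v-37:v+38,u-50:u+50,::-1];print('top off',u-50,v-37)
u,v=map(int,proj('side',e));b=s[v-37:v+38,u-50:u+50,::-1];print('side off',u-50,v-37)
cv2.imwrite('pics/c2.png',cv2.resize(np.hstack([a,b]),None,fx=4,fy=4,interpolation=cv2.INTER_CUBIC))
E
python3 go.py 0.42 0.1 0.17 3.69
```

```text
[ 0.41024254 -0.15431691  0.15692923] 0.015836472271418826 49.99202013015747
top off 271 153
side off 213 127
t 3.25 p [ 0.4082 -0.1532  0.1533] [-3.1414e+00  7.0000e-04  3.0899e+00] q [-0.54  0.26  1.87  0.    1.01 -2.05] F [-0.4 -1.2 -0.8] open 0.0158 grip 50.0
shift [0.0013, 0.2534, -0.0168] turn [-0.0004, 0.0006, -0.6001]
```

View pics/c2.png

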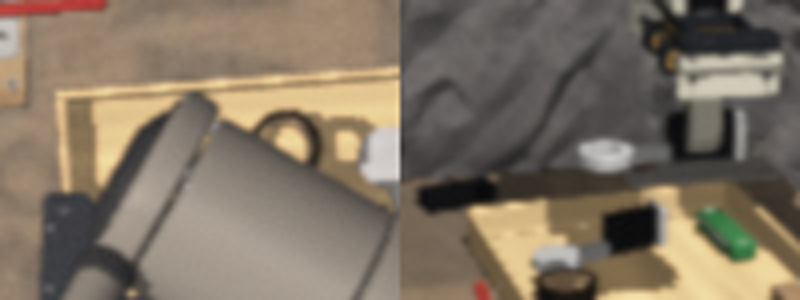

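The side crop shows the link held level with its eye at (264,165). The arm hides it in the top view. I'll compute the eye offset from the TCP.

Run:
```python
from h import *
for z in(.147,.150,.153):
    print(z,ray('side',264.1,165.1,z)-[.4085,-.1535,0])
print(proj('side',[.408+.074,-.1535-.004,.150]))
```

```text
0.147 [ 0.06936323 -0.02161317  0.147     ]
0.15 [ 0.07138637 -0.01321803  0.15      ]
0.153 [ 0.0734095  -0.00482288  0.153     ]
(np.float64(264.14015426638673), np.float64(166.13035357370336))
```

Call:
arm_command:
  moves:
    - [[0, 0.05, -0.017], [0, 0, -0.12], 0.005]
    - [[0, 0.1, -0.017], [0, 0, -0.24], 0.005]
    - [[0, 0.15, -0.017], [0, 0, -0.36], 0.005]
    - [[0, 0.2, -0.017], [0, 0, -0.48], 0.005]
    - [[0, 0.25, -0.017], [0, 0, -0.6], 0.005]

```text
time: 3.75
tool_pos: [0.4198, 0.0955, 0.1686]
tool_rot: [3.14, -0.003, -2.589]
contact_force: [1.6, -0.5, -1.5]
opening: 0.0157
grip_force: 50.0
```

```bash
python3 go.py 0.505 0.288 0.12 3.69
```

```text
t 3.75 p [0.4198 0.0955 0.1686] [ 3.1399e+00 -2.8000e-03 -2.5889e+00] q [ 0.05  0.24  1.85  0.    1.06 -2.08] F [ 1.6 -0.5 -1.5] open 0.0157 grip 50.0
shift [-0.1737, 0.119, 0.0483] turn [0.0017, -0.0028, 0.0043]
```

Call:
arm_command:
  moves:
    - [[-0.035, 0.023, 0.01], [0, 0, 0], 0.005]
    - [[-0.07, 0.046, 0.02], [0, 0, 0], 0.005]
    - [[-0.11, 0.074, 0.03], [0, 0, 0], 0.005]
    - [[-0.15, 0.102, 0.042], [0, 0, 0], 0.005]
    - [[-0.174, 0.118, 0.048], [0, 0, 0], 0.005]

```text
time: 4.25
tool_pos: [0.5072, 0.2877, 0.1186]
tool_rot: [3.14, -0.004, -2.592]
contact_force: [0.8, -0.5, -0.4]
opening: 0.0157
grip_force: 50.0
```

```bash
python3 - <<'E'
from h import *
robot.read_camera('top');robot.read_camera('top');s=robot.read_camera('side');t=robot.read_camera('top')
o=robot.observe();print(o['tool_pos'])
a=t[125:225,95:195,::-1];b=s[240:340,215:315,::-1]
cv2.imwrite('pics/t2raw.png',t[:,:,::-1]);cv2.imwrite('pics/s2raw.png',s[:,:,::-1])
cv2.imwrite('pics/c3.png',cv2.resize(np.hstack([a,b]),None,fx=4,fy=4,interpolation=cv2.INTER_CUBIC))
E
python3 go.py 0.505 0.288 0.12 3.69
```

```text
[0.50669056 0.28478085 0.11981951]
t 4.45 p [0.5067 0.2848 0.1198] [ 3.141  -0.0047 -2.5922] q [ 0.38  0.55  1.51 -0.    1.09 -1.74] F [ 0.6 -0.8 -1.7] open 0.0153 grip 50.0
shift [-0.0002, 0.0036, -0.0002] turn [0.0006, -0.0047, 0.001]
```

View pics/c3.png

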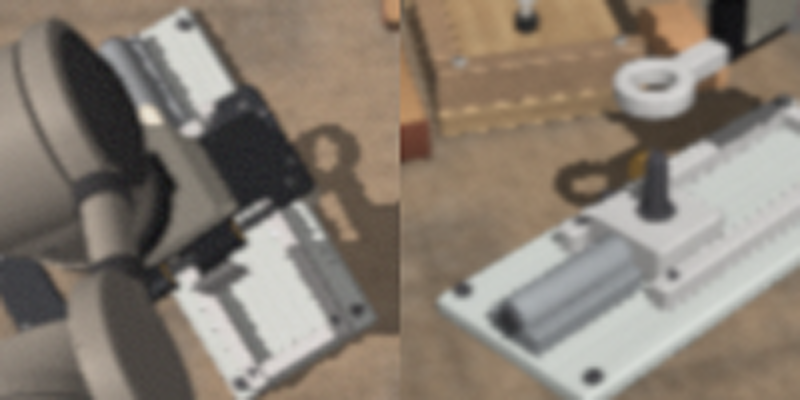

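The side crop shows the ring's hole at pixel (277.9,260.4), hovering over the stud tip at (278.9,277.9). In the top view the gripper hides both.

Run:
```python
from h import *
y=.5494
for z in(.121,.123,.125):
    e=np.array([.5067+.074*np.cos(y),.2848+.074*np.sin(y),z]);p=np.array(proj('side',e))
    d=np.array([277.9,260.4])-p
    st=np.array([278.9,277.9])-d
    foot=np.array([215+257/4-.4,240+212/4-.4])-d
    print(z,e,'proj',p,'bias',d,'tip',ray('side',*st,.0735),'foot',ray('side',*foot,.040))
# fin/shape of eye: hough-free ellipse of the bright ring
s=cv2.imread('pics/s2raw.png');g=s[250:272,265:300].min(2)
```

```text
0.121 [0.56981001 0.323441   0.121     ] proj [277.97094991 258.51085434] bias [-0.07094991  1.88914566] tip [0.56543806 0.31695335 0.0735    ] foot [0.56673099 0.32240976 0.04      ]
0.123 [0.56981001 0.323441   0.123     ] proj [277.97903461 257.67213452] bias [-0.07903461  2.72786548] tip [0.56457604 0.31388987 0.0735    ] foot [0.56590492 0.31947618 0.04      ]
0.125 [0.56981001 0.323441   0.125     ] proj [277.98713453 256.83183595] bias [-0.08713453  3.56816405] tip [0.56370701 0.31080148 0.0735    ] foot [0.5650724  0.31651969 0.04      ]
```

```bash
cat > avg.py <<'E'
from h import *
def avg(n=12,cam='side'):
    P=[];I=[]
    for _ in range(n):
        I.append(robot.read_camera(cam).astype(float));o=robot.observe();P.append(np.r_[o['tool_pos'],o['tool_rot'],o['contact_force']])
    P=np.array(P);print('mean',P.mean(0).round(4),'sd',P.std(0).round(4)[:3]);return P.mean(0),np.mean(I,0)
E
python3 - <<'E'
from avg import *
P,I=avg();np.save('P3.npy',P);im=I.astype(np.uint8)[:,:,::-1];cv2.imwrite('pics/s3raw.png',im)
roi=im[245:305,262:300]
k=cv2.inRange(roi[:24,4:27],(150,150,150),(255,255,255));ys,xs=np.nonzero(k);print('ring box',xs.min()+266,xs.max()+266,ys.min()+245,ys.max()+245)
np.set_printoptions(linewidth=250);print(im[250:274,265:295].min(2));print(im[272:298,270:288].max(2))
E
```

```text
mean [ 5.0790e-01  2.8430e-01  1.2230e-01 -1.0472e+00 -4.0000e-04 -2.5942e+00
  1.4990e-01  1.4440e-01 -9.3000e-01] sd [0.0004 0.0004 0.0006]
ring box 268 288 249 265
[[ 92  93  95 106 125 132 118 100  95  94  85  69  58  56  57  59  71  98 125 144 164 179 188 194 196 197 198 198 197 186]
 [ 94  93  95 101 114 121 116 109 112 116 115 108 103 101  99  97 100 123 156 176 185 191 195 197 199 198 198 193 186 176]
 [ 98  95  95  97 107 122 133 141 151 161 166 167 168 167 164 159 157 165 179 189 193 196 198 199 199 194 188 182 177 169]
 [102  99  96 100 118 143 165 178 186 191 194 195 195 193 191 190 188 190 193 196 197 198 199 196 189 183 178 175 171 161]
 [ 96  94  97 116 147 173 188 196 200 200 198 196 192 190 187 186 188 191 196 199 200 197 192 185 179 175 172 165 156 143]
 [ 91  92 107 142 173 189 194 193 191 191 190 188 186 181 175 168 163 168 185 196 200 196 185 176 172 166 157 138 118 114]
 [ 90  95 119 159 185 193 188 181 180 182 183 182 180 175 167 156 142 141 166 190 198 196 183 168 157 140 116  94  83  93]
 [ 88  93 121 164 189 194 185 175 173 172 170 167 164 159 153 144 133 13
[... 3270 characters left out ...]
152 187 196 198 195 192]
 [192 187 163 132 103  71  55  57  63  67  68  86 141 181 195 198 198 198]
 [197 195 187 169 126  72  51  57  63  67  66  72 109 158 187 196 197 198]
 [198 198 193 170 121  71  53  57  63  66  65  64  82 126 171 192 196 197]
 [197 198 191 161 110  72  59  60  64  66  67  67  75 107 161 190 195 196]
 [197 197 194 173 129  87  70  67  68  70  71  75  87 123 168 191 196 196]
 [196 197 196 188 162 124  95  84  84  84  89  99 123 161 186 195 197 197]
 [195 196 197 195 188 170 147 133 130 130 137 150 170 187 195 197 197 197]
 [193 195 196 197 195 193 187 185 185 185 187 190 194 197 198 197 197 198]
 [179 189 194 195 196 196 196 197 197 198 199 200 200 200 199 199 199 201]]
```

Run:
```python
from h import *
p=np.array([.5079,.2843,.1223]);y=.5474
e=p+[.074*np.cos(y),.074*np.sin(y),-.003]
tc=np.array([.275,.961,0])
print('eye kin',e,proj('side',e),'obs 277.1 258.9; ray at z',ray('side',277.1,258.9,e[2]))
f=ray('side',278.65,295.0,.038)-.011*tc;print('foot side',f)
print('tip',ray('side',278.5,276.6,.074)+0*tc)
# plate corners in top picture by white mask
T=cv2.imread('pics/t0.png');S=cv2.imread('pics/s0.png')
h=cv2.cvtColor(T,cv2.COLOR_BGR2HSV);roi=np.zeros(T.shape[:2],np.uint8);roi[120:232,100:200]=255
k=cv2.inRange(h,(0,0,110),(179,50,255))&roi
k=cv2.morphologyEx(k,cv2.MORPH_CLOSE,np.ones((9,9)));c=max(cv2.findContours(k,0,1)[0],key=cv2.contourArea)
r=cv2.minAreaRect(c);b=cv2.boxPoints(r);print(r);B=np.array([ray('top',*q,.012)[:2] for q in b]);print(B.round(4).tolist(),'center',B.mean(0), np.linalg.norm(B[0]-B[1]),np.linalg.norm(B[1]-B[2]),[np.arctan2(*(B[(i+1)%4]-B[i])[::-1]) for i in range(4)])
```

```text
eye kin [0.57108717 0.3228147  0.1193    ] (np.float64(277.2838821559292), np.float64(259.1499845303006)) obs 277.1 258.9; ray at z [0.57119567 0.32177272 0.1193    ]
foot side [0.56757405 0.32379727 0.038     ]
tip [0.56719277 0.31956954 0.074     ]
((146.86346435546875, 174.92218017578125), (96.13307189941406, 41.426666259765625), 58.73626708984375)
[[0.6367, 0.4367], [0.6962, 0.3365], [0.4619, 0.1949], [0.4034, 0.2937]] center [0.54953256 0.31544552] 0.11664116030880745 0.273819114586403 [np.float64(-1.0348302085322556), np.float64(-2.598086715803395), np.float64(2.104914457426543), np.float64(0.5500313697774756)]
```

Call:
arm_command:
  moves:
    - [[0.0024, 0.0031, 0], [0, 0, 0], 0.005]
    - [[0.0024, 0.0031, 0.012], [0, 0, 0], 0.005]
    - [[0.0024, 0.0031, 0.024], [0, 0, 0], 0.005]
    - [[0.0024, 0.0031, 0.036], [0, 0, 0], 0.005]
    - [[0.0024, 0.0031, 0.047], [0, 0, 0], 0.005]

```text
time: 5.55
tool_pos: [0.504, 0.2863, 0.0735]
tool_rot: [3.141, -0.001, -2.593]
contact_force: [0.3, 0.7, -1.7]
opening: 0.0154
grip_force: 50.0
```

Run:
```python
from avg import *
P,I=avg(6);im=I.astype(np.uint8)[:,:,::-1];cv2.imwrite('pics/s4.png',cv2.resize(im[245:310,245:325],None,fx=8,fy=8,interpolation=cv2.INTER_CUBIC))
```

```text
mean [ 5.0400e-01  2.8630e-01  7.4100e-02  1.0469e+00 -1.7000e-03 -2.5934e+00
 -4.8380e-01  1.0350e-01 -1.2079e+00] sd [0.0007 0.0003 0.0014]
```

View pics/s4.png

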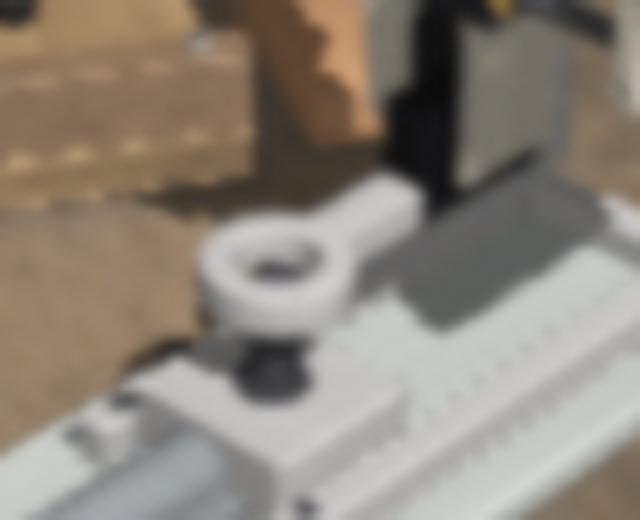

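The stud tip shows inside the ring's hole at crop (275,268), with no contact force, so the eye is on the stud. Going down.

Call:
arm_command:
  moves:
    - [[0, 0, 0.005], [0, 0, 0], 0.005]
    - [[0, 0, 0.01], [0, 0, 0], 0.005]
    - [[0, 0, 0.015], [0, 0, 0], 0.005]
    - [[0, 0, 0.019], [0, 0, 0], 0.005]
    - [[0, 0, 0.019], [0, 0, 0], 0.005]

```text
time: 6.35
tool_pos: [0.504, 0.2863, 0.0554]
tool_rot: [3.141, -0.001, -2.593]
contact_force: [-0.5, -0.3, -1.4]
opening: 0.0157
grip_force: 50.0
```

Run:
```python
from avg import *
P,I=avg(6)
S=cv2.imread('pics/s0.png');print(S[273:290,262:282].tolist() if 0 else '')
np.set_printoptions(linewidth=250)
J=I.astype(int);print((J[270:300,260:284,0]-J[270:300,260:284,2]));print(J[270:300,260:284].max(2))
```

```text
mean [ 5.0450e-01  2.8650e-01  5.6300e-02 -0.0000e+00  2.0000e-04 -2.5934e+00
 -3.1390e-01 -1.6980e-01 -8.3310e-01] sd [0.0001 0.0001 0.0002]

[[33 27 21 19 18 18 17 18 18 19 19 20 19 19 20 19 20 19 19 20 20 20 20 21]
 [38 33 28 26 23 20 18 19 19 19 20 20 20 20 21 21 20 21 21 21 21 22 21 21]
 [41 40 40 39 34 27 22 21 20 20 21 21 19 22 25 25 24 21 21 21 21 22 21 22]
 [44 44 45 44 42 38 31 27 23 22 22 22 22 25 29 30 26 23 22 21 21 21 22 22]
 [46 45 46 45 45 45 44 39 32 30 30 31 31 30 28 26 24 23 22 21 21 22 21 22]
 [46 46 47 46 46 46 47 46 45 41 42 44 44 40 30 24 23 22 21 21 21 22 21 21]
 [47 47 47 48 48 47 47 48 49 48 48 47 46 41 34 29 28 23 18 18 20 20 21 22]
 [48 47 48 48 47 46 47 48 49 49 49 48 47 47 52 57 50 27 12 10 13 17 20 18]
 [49 49 47 46 44 45 45 47 47 48 49 47 47 57 71 75 60 27  4 -1  1  8 11  9]
 [49 48 48 47 46 45 45 46 47 48 47 42 44 50 49 43 29  9 -1 -4 -3  2  5  6]
 [48 48 48 48 48 47 47 47 47 46 42 30 21 18 14 11  6  0 -3 -4 -4 -1  3  4]
 [48 48 48 48 48 48 48 48 47 43 31 16  9  6  4  3  0 -2 -3 -3 -4 -1  2  4]
 [48 46 46 47 48 49 49 49 47 35 17  8  5  4  3  1 -1 -2 -
[... 3564 characters left out ...]
1 176]
 [151 162 174 184 190 192 193 193 190 180 154 120 104 104 110 124 139 148 152 157 160 160 155 145]
 [105 109 127 149 168 181 188 192 193 192 181 157 136 126 107  92  87  91  95 101 108 114 124 139]
 [101 105 119 130 139 153 170 183 190 193 192 187 183 176 154 128 116 114 115 119 131 146 164 179]
 [151 148 139 131 130 133 142 159 176 187 192 194 195 193 188 182 180 180 181 182 185 188 193 196]
 [189 170 143 130 128 128 127 133 146 162 178 188 193 194 194 195 195 196 196 197 198 199 198 198]
 [182 162 139 128 124 122 119 122 129 139 151 169 183 190 194 195 195 196 196 196 198 199 199 200]
 [170 155 137 124 118 118 122 131 140 144 144 145 157 173 186 193 194 195 196 196 196 197 199 201]]
```

Call:
arm_command:
  moves:
    - [[0.003, 0, 0], [0, 0, 0], 0.005]
    - [[0.006, 0, 0], [0, 0, 0], 0.005]
    - [[0.01, 0, 0], [0, 0, 0], 0.005]
    - [[0.015, 0, 0], [0, 0, 0], 0.005]
    - [[0.02, 0, 0], [0, 0, 0], 0.005]

```text
time: 7.15
tool_pos: [0.488, 0.2764, 0.0565]
tool_rot: [-3.141, 0.003, -2.593]
contact_force: [4.1, 3.9, -4.6]
opening: 0.0159
grip_force: 50.0
```

Call:
arm_command:
  moves:
    - [[0.005, 0, 0], [0, 0, 0], 0.005]
    - [[0.01, 0, 0], [0, 0, 0], 0.005]
    - [[0.014, 0, 0], [0, 0, 0], 0.005]
    - [[0.018, 0, 0], [0, 0, 0], 0.005]
    - [[0.02, 0, 0], [0, 0, 0], 0.005]

```text
time: 7.65
tool_pos: [0.4714, 0.2662, 0.0566]
tool_rot: [-3.141, 0.004, -2.594]
contact_force: [6.5, 5.1, -6.2]
opening: 0.0155
grip_force: 50.0
```

Run:
```python
from avg import *
P,I=avg(6);cv2.imwrite('pics/s5raw.png',I.astype(np.uint8)[:,:,::-1]);t=robot.read_camera('top')
cv2.imwrite('pics/t5raw.png',t[:,:,::-1])
a=I.astype(np.uint8)[250:310,245:325,::-1];b=t[135:195,125:205,::-1]
cv2.imwrite('pics/c5.png',cv2.resize(np.hstack([a,b]),None,fx=5,fy=5,interpolation=cv2.INTER_CUBIC))
print(robot.observe()['opening'])
```

```text
mean [ 4.7140e-01  2.6620e-01  5.6600e-02 -3.1414e+00  3.5000e-03 -2.5935e+00
  6.0025e+00  4.2829e+00 -5.2782e+00] sd [0.0001 0.0001 0.    ]
0.015648814187858094
```

View pics/c5.png

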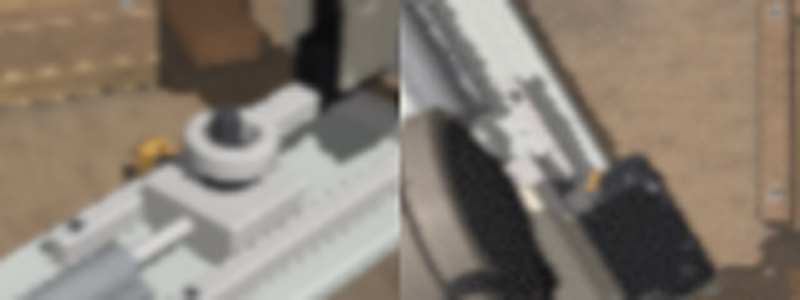

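The side crop shows the eye round the stud at about (275,276) and the slide drawn out. The clip is at (276,281), now close to level with the stud. I'll zoom on the clip and pointer.

Run:
```python
from avg import *
I=cv2.imread('pics/s5raw.png');t5=cv2.imread('pics/t5raw.png');t0=cv2.imread('pics/t0.png')
f=lambda a:cv2.resize(a,(266,266),interpolation=cv2.INTER_CUBIC)
cv2.imwrite('pics/c6.png',cv2.resize(np.hstack([f(I[268:296,264:292]),f(t5[158:186,150:178]),f(t0[152:180,144:172])]),None,fx=1,fy=1))
```

```text
(no output)
```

View pics/c6.png

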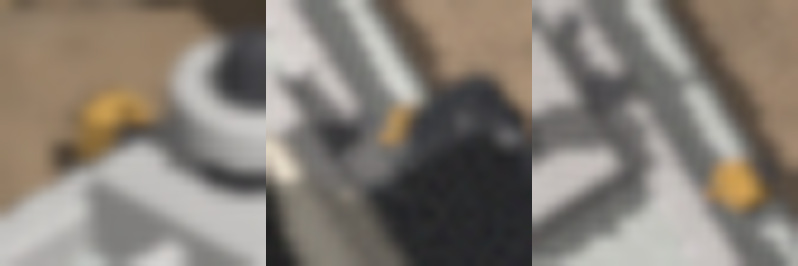

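Panel 1 shows the clip at about side pixel (275.5,280), beside the slide. Panel 3 shows the home pointer's dark tip at about top pixel (152,161) and the clip at (165.5,171). That is my tenth and last picture, so the rest is numeric.

Run:
```python
from h import *
np.set_printoptions(linewidth=250)
s0=cv2.imread('pics/s0.png').astype(int);s5=cv2.imread('pics/s5raw.png').astype(int);t0=cv2.imread('pics/t0.png').astype(int)
print('s0 tip');print(s0[274:284,272:288].max(2));print('s5 tip');print(s5[266:284,282:302].max(2))
print('s0 pointer');print(s0[280:294,260:276].max(2))
print('s5 clip R-B');print((s5[:,:,2]-s5[:,:,0])[274:292,266:286]);print('max');print(s5[274:292,266:286].max(2))
print('t0 pointer');print(t0[150:172,142:166].max(2));print('t0 clip R-B');print((t0[:,:,2]-t0[:,:,0])[164:178,158:174])
```

```text
s0 tip
[[143 142 144 145 144 146 146 145 143 143 141 140 138 138 140 143]
 [145 144 145 145 146 145 147 144 144 141 140 140 137 139 142 143]
 [144 143 144 144 142 141 136 138 140 140 139 138 139 139 143 152]
 [142 141 146 148 140 124 110 113 121 132 136 136 139 146 157 179]
 [138 144 162 165 140 101  80  79  91 109 127 137 150 168 180 187]
 [139 164 179 162 117  78  70  74  74  92 132 164 176 183 188 189]
 [133 159 171 148  99  64  66  73  74  97 156 185 188 188 191 191]
 [133 140 143 120  83  58  64  68  69  91 153 185 189 191 192 185]
 [128 130 128 111  77  56  59  64  67  89 146 184 189 187 179 170]
 [110 123 123 104  75  55  59  63  65  87 146 181 182 173 168 164]]
s5 tip
[[ 65  66  66  65  66  66  66  65  65  65  65  65  66  66  67  67  68  69  71  78]
 [ 70  72  71  67  66  67  67  66  65  65  65  66  65  66  66  67  69  76  92 118]
 [ 93  96  87  72  67  67  67  67  66  65  65  65  65  66  67  70  81 109 143 175]
 [133 130 113  87  71  67  67  67  66  65  66  66  67  70  77  90 120 161 185 195]
 [145 142 135 113  87  71  67  67  67  67  69  74  78  92 116 141 167 188 196 198]

[... 7476 characters left out ...]
  16  22  32  42  50  48  48]
 [  8   4   2   2   3  11  23  29  25  15  15  24  39  46  45  45]
 [  7   6   4   3  11  48  79  89  72  32   9  16  30  38  37  32]
 [  8   7   3   2  23  77 111 118 104  63  19  11  23  25  27  25]
 [  8   8   8   8  34  77 110 121 118  88  44  21  22  24  24  24]
 [  8   6   8  12  46  76  97 114 114  92  57  24  18  23  25  25]
 [  8   9   8   8  15  29  55  81  80  57  27  12   9  19  24  25]
 [  9   8   8   7   6   4  12  25  23   9   3   3   4  12  22  26]
 [  5   7   6   8   7   6   2   2   4   1   1   2   4   6  17  26]
 [  7   7   8   8   8   8   5   2   2   2   2   4   3   5   9  23]
 [  4   4   7   7   8   7   5   4   2   4   1   3   2   2   6  15]]
```

Run:
```python
from h import *
y=.549;ex=np.array([np.cos(y),np.sin(y),0]);ey=np.array([-np.sin(y),np.cos(y),0])
s=np.array([.5675,.3238,.070]);a=proj('side',s)
for d in(.030,.034,.038):print(d,np.subtract(proj('side',s-d*ex),a))
O=s*[1,1,0]
L=lambda p:np.round([(p-O)@ex*1e3,(p-O)@ey*1e3],1)
print('stud top cam dark',L(ray('top',139.95,166.24,.055)))
for n,u,v in(('top',154.5,159.6),('side',265.5,288)):print('pointer',n,L(ray(n,u,v,.030)))
t0=cv2.imread('pics/t0.png').astype(int);s5=cv2.imread('pics/s5raw.png').astype(int)
for n,im,(u0,v0,u1,v1) in(('top',t0,(161,168,169,175)),('side',s5,(272,277,280,285))):
    w=np.clip((im[:,:,2]-im[:,:,0])[v0:v1,u0:u1]-55,0,None);V,U=np.mgrid[v0:v1,u0:u1];c=(w*U).sum()/w.sum(),(w*V).sum()/w.sum()
    print('clip',n,c,[L(ray(n,*c,z)) for z in(.022,.026,.030)])
P=np.array([.4714,.2662,0]);print('stud now by kin',L(P+.079*ex))
```

```text
0.03 [ 9.5555109  -5.69760851]
0.034 [10.79902762 -6.43907294]
0.038 [12.03554789 -7.17636563]
stud top cam dark [-2.6 -2.2]
pointer top [ -0.8 -41.1]
pointer side [  1.3 -38.5]
clip top (np.float64(165.09171974522292), np.float64(170.97197452229298)) [array([-41.4, -48.4]), array([-42.5, -49. ]), array([-43.6, -49.6])]
clip side (np.float64(275.07984420642646), np.float64(279.5053554040896)) [array([-45.7, -54.2]), array([-41.4, -50.1]), array([-37.1, -46. ])]
stud now by kin [-33.   1.]
```

Call:
arm_command:
  moves:
    - [[0.002, 0, 0], [0, 0, 0], 0.005]
    - [[0.004, 0, 0], [0, 0, 0], 0.005]
    - [[0.006, 0, 0], [0, 0, 0], 0.005]
    - [[0.008, 0, 0], [0, 0, 0], 0.005]
    - [[0.008, 0, 0], [0, 0, 0], 0.005]

```text
time: 8.5
tool_pos: [0.4648, 0.2622, 0.0566]
tool_rot: [-3.141, 0.004, -2.593]
contact_force: [6.8, 5.0, -5.7]
opening: 0.0157
grip_force: 50.0
```

Run:
```python
from avg import *
np.set_printoptions(linewidth=250)
P,I=avg(6);_,T=avg(6,'top');s=I.astype(int)[:,:,::-1];t=T.astype(int)[:,:,::-1]
cv2.imwrite('pics/s7raw.png',s.astype(np.uint8));cv2.imwrite('pics/t7raw.png',t.astype(np.uint8))
y=.549;ex=np.array([np.cos(y),np.sin(y),0]);ey=np.array([-np.sin(y),np.cos(y),0]);O=np.array([.5675,.3238,0])
for d in(.036,.040,.044):
    X=O-d*ex-.040*ey+[0,0,.030];B=O-d*ex-.028*ey+[0,0,.030];print(d,'ptr tip/base side',np.round(proj('side',X),1),np.round(proj('side',B),1),'top',np.round(proj('top',X),1),np.round(proj('top',B),1))
print('side max');print(s[272:290,266:290].max(2));print('side tip');print(s[264:276,284:302].max(2))
print('top max');print(t[160:186,146:170].max(2));print('top R-B');print((t[:,:,2]-t[:,:,0])[164:178,158:170])
```

```text
mean [ 4.6490e-01  2.6220e-01  5.6600e-02 -3.1414e+00  4.1000e-03 -2.5935e+00  6.7164e+00  4.9206e+00 -5.8979e+00] sd [0. 0. 0.]
mean [ 4.6490e-01  2.6230e-01  5.6600e-02 -3.1414e+00  4.2000e-03 -2.5935e+00  6.9342e+00  5.1967e+00 -5.8397e+00] sd [0. 0. 0.]
0.036 ptr tip/base side [276.7 280.8] [280.6 282.9] top [160.7 170.5] [157.  172.8]
0.04 ptr tip/base side [277.9 280. ] [281.8 282.1] top [161.5 171.7] [157.8 174. ]
0.044 ptr tip/base side [279.1 279.3] [283.  281.4] top [162.2 173. ] [158.5 175.3]
side max
[[150 152 151 149 147 145 144 147 149 151 152 152 152 151 151 150 150 149 152 163 180 189 178 137]
 [152 154 153 151 148 146 146 148 150 152 153 152 153 152 151 151 151 151 159 176 189 184 152 101]
 [152 154 154 152 151 150 150 151 151 153 153 154 154 153 152 151 150 152 166 184 189 171 129  82]
 [150 153 153 153 153 153 153 153 154 153 154 155 155 154 152 150 148 151 167 186 194 184 147  93]
 [149 152 153 154 154 154 153 152 152 152 154 156 154 153 151 149 147 146 154 176 193 193 170 121]
 [148 151 152 153 154 153 150 149 155 160 165 165 158 152 148 146 143 135 130 152 181 1
[... 4716 characters left out ...]
  4   5   4   6  14  24  30  41  47]
 [  4   2   2   2   4   5   3   9  18  28  40  47]
 [  5   2   2   2   5   4   4   4  12  23  32  42]
 [  6   4   2   3   2   4   5   7   8  16  24  34]
 [  8   5   2   3   4  12  23  31  26  16  15  28]
 [  7   6   4   2  13  52  85  97  77  35   9  14]
 [  6   7   5   2  25  82 120 128 112  66  17   3]
 [  5   6   5   8  36  83 117 127 115  73  19  -3]
 [  4   4   5  14  57  82 104 113  87  40   4  -4]
 [  0  -1   2   7  26  34  55  71  49  11  -4  -5]
 [ -1  -1   0   2   3   4  11  16  10  -1  -4  -4]
 [  1   1   2   3   3   2   2   1  -1  -2  -4  -3]
 [  2   3   4   4   4   4   2   2   0  -3  -3  -2]
 [  3   3   4   4   4   4   3   2  -1  -2  -2  -2]]
```

```bash
python3 -c "
from cell import robot
print(robot.hand_in())"
```

```text
the job is handed in; nothing more can be done
None
```

I handed in with the open-eye link's eye over the stud and the slide drawn out about 41 mm, still gripped; by my image measurements the pointer is within about 2 mm of the index line, but no verdict came back.

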